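# Load the free bay of the filling rack

### The job

One of the three bays of the sloped filling rack is free. Lift the top blue box off the pile and put it in that bay, lengthwise like its neighbours, lowering it right down onto the sloping floor before you let go, so that it lies flat between the side rails, right way up and down at the front stop. Leave the filled boxes, the rest of the pile and everything else on the bench where they are.

Things in the scene. Friction and masses are not known exactly. Their poses are not given: they have to be found in the camera images.
- rack: White rack, fixed, 400 mm along its y, 150 deep, 246 high. Origin: centre of its underside; x points uphill, away from the robot. Its three bays slope 25 deg, low end towards the robot. A light bar along y above them (x 0 to 30, z 230 to 246 mm; posts at y +-192, x 60 to 80) leaves no room to come straight down: lean the tool with the slope.
- bay_1: Bay at the rack's left (robot's view) (y = +115 mm in its frame). Origin: on the bay's floor, 80 mm above the rack's underside, under the centre of a seated box; x uphill, y across, z the floor's normal, leaning 25 deg back to the robot. Floor x -52 to 60 mm; front stop's inner face at x = -44.5, 14 mm high; side rails' inner faces at y = +-36, 5 thick, 14 high; uphill end open.
- bay_2: Bay at the rack's middle (y = +0 mm in its frame). Origin: on the bay's floor, 80 mm above the rack's underside, under the centre of a seated box; x uphill, y across, z the floor's normal, leaning 25 deg back to the robot. Floor x -52 to 60 mm; front stop's inner face at x = -44.5, 14 mm high; side rails' inner faces at y = +-36, 5 thick, 14 high; uphill end open.
- bay_3: Bay at the rack's right (robot's view) (y = -115 mm in its frame). Origin: on the bay's floor, 80 mm above the rack's underside, under the centre of a seated box; x uphill, y across, z the floor's normal, leaning 25 deg back to the robot. Floor x -52 to 60 mm; front stop's inner face at x = -44.5, 14 mm high; side rails' inner faces at y = +-36, 5 thick, 14 high; uphill end open.
- box_3: Box, 84 (x) x 60 (y) x 50 mm high. Origin: centre of underside, z out of its mouth. Lowest 6 mm: a foot 71 x 47 mm; z = 6 to 50 mm: straight walls 4 mm thick. This is the top box of the pile of three empty blue boxes, 90 g, roughly (mass varies); its foot sits loosely (2.5 mm a side) in the mouth of the box below, so it must rise 6 mm straight up to come free.
- box_2: Box, 84 (x) x 60 (y) x 50 mm high. Origin: centre of underside, z out of its mouth. Lowest 6 mm: a foot 71 x 47 mm; z = 6 to 50 mm: straight walls 4 mm thick. Empty, blue: the middle box of the pile; box_3's origin is 44 mm above this one's.
- box_1: Box, 84 (x) x 60 (y) x 50 mm high. Origin: centre of underside, z out of its mouth. Lowest 6 mm: a foot 71 x 47 mm; z = 6 to 50 mm: straight walls 4 mm thick. Empty, blue: the bottom box of the pile, on the bench.
- full_a: Box, 84 (x) x 60 (y) x 50 mm high. Origin: centre of underside, z out of its mouth. Lowest 6 mm: a foot 71 x 47 mm; z = 6 to 50 mm: straight walls 4 mm thick. Orange, filled with white-capped tubes (caps up to z = 52 mm). Seated in one of the three bays; which one differs from run to run.
- full_b: Box, 84 (x) x 60 (y) x 50 mm high. Origin: centre of underside, z out of its mouth. Lowest 6 mm: a foot 71 x 47 mm; z = 6 to 50 mm: straight walls 4 mm thick. Green, filled with red-capped tubes (caps up to z = 52 mm). Seated in another of the three bays; which one differs from run to run.
- wash_bottle: White bottle with blue cap, diameter 64, height 170 mm. Bystander, stands loose on the bench. Origin: centre of its underside.
- amber_jar: Amber jar, diameter 60, height 90 mm. Bystander, stands loose on the bench. Origin: centre of its underside.
- beaker: Clear beaker, mouth diameter 70, height 85 mm. Bystander, stands loose on the bench. Origin: centre of its underside.
- timer: Grey bench timer, 70 x 70 x 18 mm. Bystander, stands loose on the bench. Origin: centre of its underside.
- tip_box: Yellow pipette-tip box with clear lid, 120 x 85 x 75 mm. Bystander, stands loose on the bench. Origin: centre of its underside.
- mouse: Round white computer mouse, diameter 60, height 32 mm. Bystander, stands loose on the bench. Origin: centre of its underside.
- marker: Blue marker pen, diameter 14, length 134 mm, lying along its x. Bystander, stands loose on the bench. Origin: centre of its underside.
Things that resemble listed ones, but are neither listed nor needed, are in the scene too. What is shaped like the box_3 but black, pink or turquoise is not meant.

How it is judged:
On the way, in this order (a step that is already met when the one before it is completed fails the run):
1. the top box is lifted clear of the pile in the gripper (distance between box_3 and box_2 above 0.06 m and contact force between the fingers and box_3 above 0.5 N), for 0.2 s.
2. the box is down in the free bay (underside within 12 mm of its floor, within 0.25 rad of its slope, -8 to +20 mm along it) while the gripper still touches it (contact force between the fingers and box_3 above 0.5 N and ((x of box_3 in the frame of bay_1 between -0.008 and 0.02 m and y of box_3 in the frame of bay_1 between -0.01 and 0.01 m and z of box_3 in the frame of bay_1 between -0.004 and 0.012 m and angle between the z axis of box_3 and the z axis of bay_1, either way round below 0.25 rad and angle between the x axis of box_3 and the x axis of bay_1, either way round below 0.2 rad) or (x of box_3 in the frame of bay_2 between -0.008 and 0.02 m and y of box_3 in the frame of bay_2 between -0.01 and 0.01 m and z of box_3 in the frame of bay_2 between -0.004 and 0.012 m and angle between the z axis of box_3 and the z axis of bay_2, either way round below 0.25 rad and angle between the x axis of box_3 and the x axis of bay_2, either way round below 0.2 rad) or (x of box_3 in the frame of bay_3 between -0.008 and 0.02 m and y of box_3 in the frame of bay_3 between -0.01 and 0.01 m and z of box_3 in the frame of bay_3 between -0.004 and 0.012 m and angle between the z axis of box_3 and the z axis of bay_3, either way round below 0.25 rad and angle between the x axis of box_3 and the x axis of bay_3, either way round below 0.2 rad))), for 0.1 s.
At the end, for the whole second after the job is handed in: box_3 at rest, mouth up, in the free bay: origin -8 to +15 mm along the slope from the bay's, 10 mm across, 5 mm off the floor; flat to 0.1 rad, lengthwise to 0.2 rad, either way round. Moved at most: filled boxes 12 mm, lower boxes 15 mm, other things 25 mm (((x of box_3 in the frame of bay_1 between -0.008 and 0.015 m and y of box_3 in the frame of bay_1 between -0.01 and 0.01 m and z of box_3 in the frame of bay_1 between -0.004 and 0.005 m and angle between the z axis of box_3 and the z axis of bay_1, either way round below 0.1 rad and angle between the x axis of box_3 and the x axis of bay_1, either way round below 0.2 rad) or (x of box_3 in the frame of bay_2 between -0.008 and 0.015 m and y of box_3 in the frame of bay_2 between -0.01 and 0.01 m and z of box_3 in the frame of bay_2 between -0.004 and 0.005 m and angle between the z axis of box_3 and the z axis of bay_2, either way round below 0.1 rad and angle between the x axis of box_3 and the x axis of bay_2, either way round below 0.2 rad) or (x of box_3 in the frame of bay_3 between -0.008 and 0.015 m and y of box_3 in the frame of bay_3 between -0.01 and 0.01 m and z of box_3 in the frame of bay_3 between -0.004 and 0.005 m and angle between the z axis of box_3 and the z axis of bay_3, either way round below 0.1 rad and angle between the x axis of box_3 and the x axis of bay_3, either way round below 0.2 rad)) and angle between box_3's own z axis and vertical below 0.8 rad and linear speed of box_3 below 0.02 m/s and not (distance of any of full_a, full_b from where it was at the start of the episode above 0.012 m) and not (distance of any of box_1, box_2 from where it was at the start of the episode above 0.015 m) and not (distance of any of wash_bottle, amber_jar, beaker, timer, tip_box, mouse, marker from where it was at the start of the episode above 0.025 m)); the robot touches nothing.
It fails at once if a filled box is pushed more than 12 mm from where it stood (distance of any of full_a, full_b from where it was at the start of the episode above 0.012 m).
It fails at once if a lower box of the pile is dragged more than 15 mm from where it stood (distance of any of box_1, box_2 from where it was at the start of the episode above 0.015 m).
It fails at once if another thing on the bench is moved more than 25 mm (distance of any of wash_bottle, amber_jar, beaker, timer, tip_box, mouse, marker from where it was at the start of the episode above 0.025 m).
It also fails if it takes over 42 s, if anything falls off the work surface, if the arm or the gripper's body presses on something with over 40 N, if the wrist force passes 120 N, or if a joint passes its speed limit or range.

### The arm

A 7-joint arm with a two-finger parallel gripper is mounted at the origin on the work surface. World frame = base frame: x ahead of the robot, y to its left, z up, the work surface at z = 0. Lengths are in m, angles in rad, forces in N, time in s.
With the tool pointing down it reaches from about 0.425 to 0.95 m from the base axis. Payload 4.7 kg.
Tool frame: the origin (TCP) lies on the centre line of the jaws, within the pads' length; the fingertips stand 14 mm ahead of it and the grasp point (between the pads) lies 5 mm behind it (arm.tcp_to_tips is the distance from the TCP to the fingertips, in m); z points along the fingers, y is the line along which they close (so a half turn about z gives the same grasp; the last joint's range is limited). The gripper opens to 85 mm and grips with 20 to 120 N. Pads are 22 mm wide; open, the fingers measure 114 mm over their backs; the gripper's body (76 mm by 85 mm) begins 54 mm behind the grasp point. The pads swing forward as they close: fully open they stand 13 mm farther back than shut.
Start: joints at [1.265, 0.469, -0.049, 1.532, 0.024, 1.141, -0.082], TCP at [0.185, -0.649, 0.245] pointing down, gripper open.
Joint ranges: [-2.59, 2.59], [-0.33, 1.99], [-1.39, 1.29], [0.1, 2.45], [-1.04, 4.18], [0.21, 1.99], [-2.66, 2.66]. Speed limits (rad/s): [2.57, 2.57, 3.14, 3.14, 3.14, 3.14, 3.14].

### API

Orientations are given as a 3x3 rotation matrix whose columns are the frame's x, y, z axes.
In Python, from workcell import arm gives the robot as it stands. The module is installed in compiled form; this text tells all that it offers.
- The arm moves only by the tool move_arm, never from a script. Its arguments are lists of equal length, an entry for each row: "delta_pos": the shift along the tool's x, y, z in cm, a list of three; "angular": the turn, a rotation vector about the tool's x, y, z in degrees, a list of three; "grip": the opening, from 0 (shut) to 1 (fully open). A call has 1 to 20 rows; each row is the pose to reach, as a shift and turn from the pose commanded when the call began, along the tool's axes at that moment; what a row does not reach only later rows make up. A row lasts 1/8 s, in which the tool goes at most 62.5 mm and 10.7 degrees, less where a joint would pass 70% of its speed; a pose out of reach is approached as far as the arm can. A call with a gripper value outside its range is refused whole. The fingers move at their own pace and stop on an object; "squeeze" is the grip in N (left out, the last holds). Time passes only in rows, so rows that repeat a pose let the fingers close. It gives the time, the measured TCP pose, the force, the opening and the grip force at its end, in the units of the state.
- arm.state(): the state, without advancing time (a new reading comes with each control period).
- arm.camera(name): name is "side" or "top" or "wrist"; returns a dict with "color" (384x512x3 uint8, blue, green, red), "fx", "fy", "cx", "cy" (pixels), "k1" (the pictures are not rectified: a ray, as slopes to the right and down, at radius r is drawn at 1 + k1 r^2 times it, then the intrinsics apply), "origin" and "rotation" of the camera in the world. Camera axes: x right, y up, looking along -z (the intrinsics and any distortion apply to the point x, -y, -z); pixel columns grow to the right and rows downward; lengths in m; the calibration is good to about 2 mm. A picture is of the moment at which its call begins. There is no depth.
- arm.close_job(): hands the job in; it is judged then, once.
The state is a dict: "t": time; "q": joint angles; "joint_velocities": joint speeds; "effort": joint torques, N m; "position": TCP position; "tcp_rot": TCP orientation; "force": force on the tool from outside, world axes, zero at the start; "moment": the same for the moment, N m; "finger_gap": opening from 0.0 (shut) to 1.0 (fully open); "grasp_force": force on a finger pad.
Only numpy, scipy, OpenCV 4.12 (cv2) and the standard library are available. Lean on these libraries where they do the work, as an engineer would, in place of code of your own. Each camera call takes 0.05 s, during which the arm holds its last target. There are 200 camera calls.

## Working session

There is one attempt and no reset: what is moved stays moved. The work goes in short steps, Python scripts to look and compute and a tool call to move; the robot and the scene stay as the last step left them, time stands still between calls to the robot, and variables do not carry over. Pictures are saved under pics/ and viewed, at most 12 in all, crops included, and the job is handed in when it is done.

Besides the shell and the picture viewer there is one more tool, called after "Request:" by a JSON object that holds its "op" and its "data", one argument or row to a line. move_arm: Moves the arm, as the interface text tells. Its arguments: {"type":"object","properties":{"delta_pos":{"type":"array","items":{"type":"array","items":{"type":"number"}}},"angular":{"type":"array","items":{"type":"array","items":{"type":"number"}}},"grip":{"type":"array","items":{"type":"number"}},"squeeze":{"type":"number"}},"required":["delta_pos","angular","grip"]}

```bash
mkdir -p pics; cat > h.py <<'E'
import numpy as np, cv2, pickle
from workcell import arm
def snap(name,tag):
    c=arm.camera(name); pickle.dump(c,open(f'pics/{tag}.pkl','wb')); cv2.imwrite(f'pics/{tag}.png',c['color']); return c
def load(tag): return pickle.load(open(f'pics/{tag}.pkl','rb'))
def proj(c,P):
    p=(np.atleast_2d(P)-c['origin'])@np.array(c['rotation']); a=p[:,0]/-p[:,2]; b=-p[:,1]/-p[:,2]
    s=1+c['k1']*(a*a+b*b); return np.c_[c['fx']*a*s+c['cx'],c['fy']*b*s+c['cy']]
def ray(c,u,v):
    x,y=(u-c['cx'])/c['fx'],(v-c['cy'])/c['fy']; a,b=x,y
    for _ in range(30):
        s=1+c['k1']*(a*a+b*b); a,b=x/s,y/s
    return np.array(c['rotation'])@np.array([a,-b,-1])
def onz(c,u,v,z):
    d=ray(c,u,v); o=np.array(c['origin']); return o+d*(z-o[2])/d[2]
E
python3 - <<'E'
from h import *
a=snap('top','top0');b=snap('side','side0')
for c in(a,b):print(c['origin'],np.round(c['rotation'],3).tolist(),c['fx'],c['k1'])
cv2.imwrite('pics/both.png',cv2.resize(np.hstack([a['color'],b['color']]),(800,300)))
cv2.imwrite('pics/top0b.png',cv2.resize(a['color'],(800,600)))
cv2.imwrite('pics/side0b.png',cv2.resize(b['color'],(800,600)))
E
```

```text
[0.44518663 0.01798081 1.80851306] [[-0.002, 0.997, -0.071], [-1.0, -0.002, 0.004], [0.004, 0.071, 0.997]] 495.3187221120833 -0.14898459119403773
[ 0.25686252 -0.89475678  1.00921407] [[0.945, 0.229, -0.236], [-0.328, 0.652, -0.683], [-0.003, 0.723, 0.691]] 491.3012849198101 -0.06752613937548889
```

View pics/top0b.png

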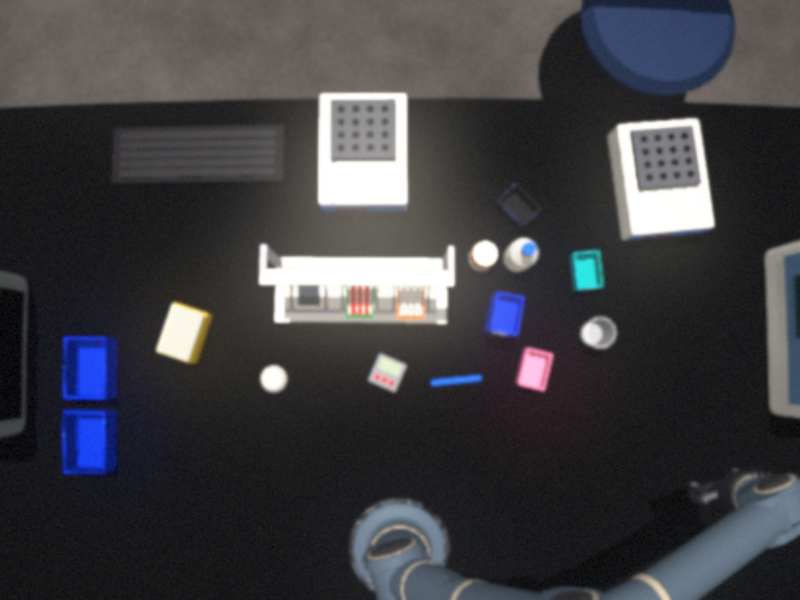

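View pics/side0b.png

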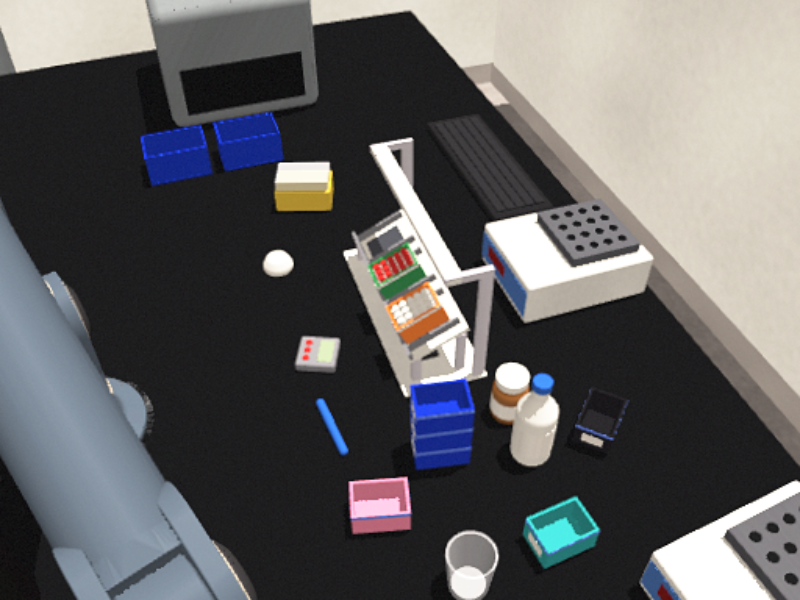

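The pile of three stacked blue boxes is at side (442,420) / top (505,313). The other blue things are two large bins at the far left, top (88,370) and (88,440), which are bigger and not stacked. The pink, turquoise and black boxes are decoys. Bay_1 (left, top (308,295)) is free; green is in the middle and orange on the right. I'll confirm this in an enlarged crop.

```bash
python3 - <<'E'
from h import *
a=load('top0')['color'];b=load('side0')['color']
# top crop: u160-360,v150-225 ; side crop u220-320,v130-305
cv2.imwrite('pics/c1.png',cv2.resize(a[155:225,160:345],None,fx=4.3,fy=4.3,interpolation=cv2.INTER_CUBIC))
cv2.imwrite('pics/c2.png',cv2.resize(b[130:305,215:320],None,fx=3.4,fy=3.4,interpolation=cv2.INTER_CUBIC))
x=cv2.resize(b[235:305,255:310],None,fx=8,fy=8,interpolation=cv2.INTER_CUBIC)
y=cv2.resize(a[180:220,300:345],None,fx=8,fy=8,interpolation=cv2.INTER_CUBIC)
o=np.zeros((560,800,3),np.uint8);o[:560,:440]=x;o[:320,440:800]=y
cv2.imwrite('pics/c3.png',o)
E
```

```text
(no output)
```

View pics/c3.png

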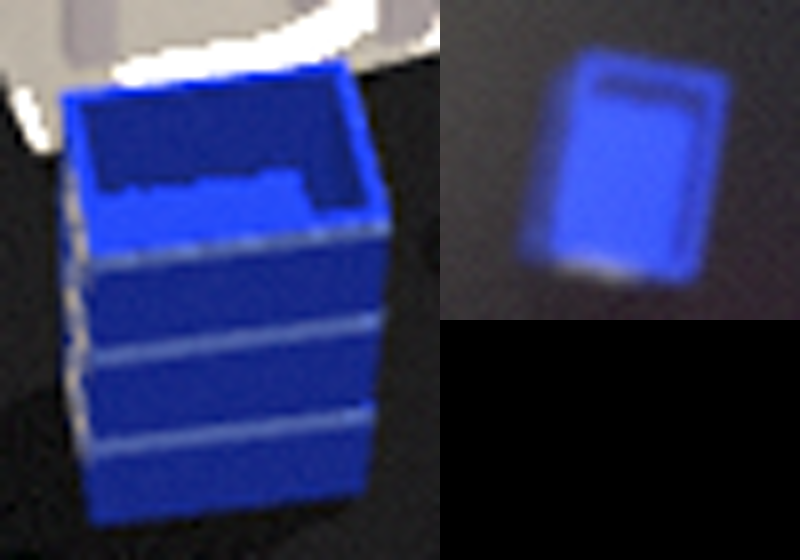

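View pics/c1.png

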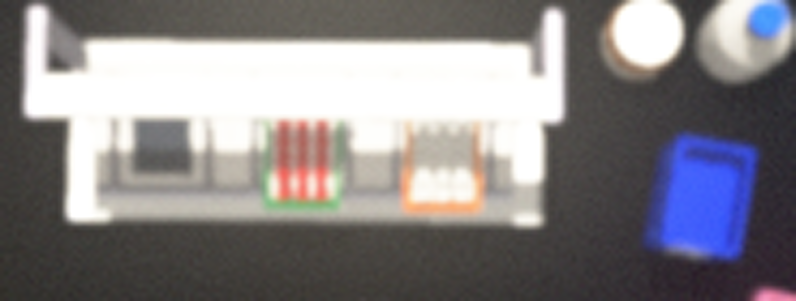

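View pics/c2.png

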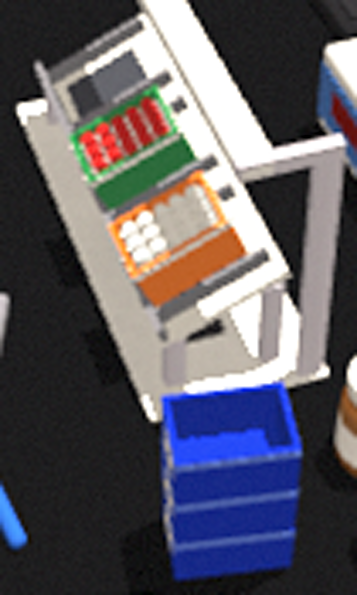

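The crops confirm it: three stacked blue boxes, with the top rim corners at side crop (62,95), (345,65), (388,222) and (90,255). The bay at the rack's left is empty. Next I fit the poses.

```bash
cat > fit.py <<'E'
from h import *
from scipy.optimize import least_squares
T=load('top0');S=load('side0')
px=lambda l,s,o:(np.array(l,float)+.5)/s-.5+np.array(o)
Rz=lambda a:np.array([[np.cos(a),-np.sin(a),0],[np.sin(a),np.cos(a),0],[0,0,1]])
s=np.radians(25);RB=np.array([[np.cos(s),0,-np.sin(s)],[0,1,0],[np.sin(s),0,np.cos(s)]])
def fit(f,x0,n):
    r=least_squares(f,x0,loss='soft_l1');print(n,np.round(r.x,4),'\n',np.round(f(r.x).reshape(-1,2),1).tolist());return r.x
# box: local x long (84); corners
C=np.array([[42,30],[42,-30],[-42,-30],[-42,30]])/1e3
bs=px([[62,95],[345,65],[388,222],[90,255]],8,(255,235))
bt=px([[142,47],[292,72],[255,285]],8,(300,180))
def fb(p):
    W=lambda z:np.c_[C,np.full(4,z)]@Rz(p[2]).T+[p[0],p[1],0]
    # side camera order: far-left, far-right, near-right, near-left
    w=W(.138); ps=proj(S,w); pt=proj(T,w)
    return np.r_[(ps[[3,0,1,2]]-bs),(pt[[0,1,2]]-bt)].ravel()
if __name__=='__main__':
    print(onz(S,*bs.mean(0),.138),[onz(S,*q,.138).round(3).tolist() for q in bs],[onz(T,*q,.138).round(3).tolist() for q in bt])
    b0=onz(S,*bs.mean(0),.138); fit(fb,[b0[0],b0[1],0],'box')
    rt=px([[25,117],[563,122],[67,220],[543,224]],4.3,(160,155)); LT=np.array([[0,200,246],[0,-200,246],[-75,200,0],[-75,-200,0]])/1e3
    rs=px([[17,107],[150,420],[328,372]],3.4,(215,130)); LS=np.array([[-75,200,0],[-75,-200,0],[75,-200,0]])/1e3
    gs=px([[108,218],[150,282],[245,243],[205,173],[70,135],[97,182],[185,145],[155,88]],3.4,(215,130))
    gt=px([[267,208],[340,208],[403,210],[482,210]],4.3,(160,155))
    q=np.array([[-42,30,50],[-42,-30,50],[42,-30,50],[42,30,50]])/1e3
    def fr(p):
        W=lambda L:L@Rz(p[2]).T+[p[0],p[1],0]
        B=lambda yb,L:W((L+[p[3],0,0])@RB.T+[0,yb,.08])
        return np.r_[proj(T,W(LT))-rt,proj(S,W(LS))-rs,proj(S,B(-.115,q))-gs[:4],proj(S,B(0,q))-gs[4:],proj(T,B(0,q[:2]))-gt[:2],proj(T,B(-.115,q[:2]))-gt[2:]].ravel()
    fit(fr,[.62,.07,0,0],'rack')
E
python3 fit.py
```

```text
[ 0.53840373 -0.23812429  0.138     ] [[0.504, -0.201, 0.138], [0.585, -0.217, 0.138], [0.574, -0.275, 0.138], [0.492, -0.258, 0.138]] [[0.59, -0.212, 0.138], [0.579, -0.276, 0.138], [0.489, -0.259, 0.138]]
box [ 0.5391 -0.2373 -0.1927] 
 [[-0.1, -0.3], [0.2, -0.5], [0.1, -0.0], [0.3, 0.2], [1.1, 1.1], [-0.4, 1.3], [-0.1, -1.0]]
rack [ 0.6013  0.086  -0.0087 -0.0086] 
 [[-0.1, -3.1], [0.6, -3.5], [1.1, 0.0], [-0.4, -0.2], [-1.0, 0.9], [-0.1, 1.2], [0.0, 1.4], [1.2, 2.9], [-4.1, -0.5], [-3.9, -5.7], [-0.1, 0.0], [-0.1, 0.5], [-1.7, 0.3], [-1.2, -4.6], [0.5, -1.1], [-0.7, -0.5], [-0.3, -0.4], [1.0, -0.8], [0.0, -0.7]]
```

The box fit is good: residuals about 1 px, sizes correct. The rack corner readings were loose, so I'll enlarge that area.

```bash
python3 - <<'E'
from h import *
b=load('side0')['color']; a=load('top0')['color']
x=cv2.resize(b[132:232,218:304],None,fx=6,fy=6,interpolation=cv2.INTER_CUBIC)
cv2.imwrite('pics/c4.png',x)
E
```

```text
(no output)
```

View pics/c4.png

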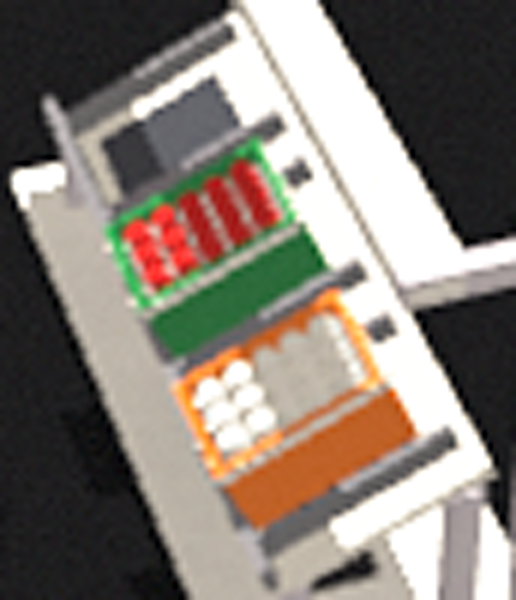

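```bash
python3 - <<'E'
s=open('fit.py').read()
i=s.index('gs=px(');j=s.index('\n',i)
s=s[:i]+"gs=px([[175,380],[212,475],[383,390],[338,293],[108,215],[138,308],[298,222],[262,140]],6,(218,132))"+s[j:]
s=s.replace("    fit(fr,[.62,.07,0,0],'rack')","""    fit(fr,[.62,.07,0,0],'rack')
    fg=lambda p:fr(p)[14:30]
    fit(fg,[.6,.086,0,0],'boxes side only (p3 fixed ambiguous)')
    ft=lambda p:fr([*p,-.0025])
    fit(ft,[.6,.086,0],'rack seated -2.5mm')""")
open('fit.py','w').write(s)
E
python3 fit.py|grep -v "^box"
```

```text
[ 0.53840373 -0.23812429  0.138     ] [[0.504, -0.201, 0.138], [0.585, -0.217, 0.138], [0.574, -0.275, 0.138], [0.492, -0.258, 0.138]] [[0.59, -0.212, 0.138], [0.579, -0.276, 0.138], [0.489, -0.259, 0.138]]
 [[-0.1, -0.3], [0.2, -0.5], [0.1, -0.0], [0.3, 0.2], [1.1, 1.1], [-0.4, 1.3], [-0.1, -1.0]]
rack [ 0.6012  0.0874 -0.0157 -0.0098] 
 [[-0.5, -3.5], [0.2, -3.0], [0.6, -0.3], [-0.9, 0.2], [-0.7, 0.4], [-0.8, 0.8], [-0.6, 1.3], [0.0, 1.6], [0.8, 1.1], [0.5, -1.1], [0.1, 0.1], [-0.9, 2.2], [0.2, 0.3], [0.0, -1.0], [-0.9, -0.5], [-1.2, -0.3], [-0.8, -0.0], [0.5, -0.3], [-0.5, -0.0]]
 [[-0.2, 0.9], [-0.1, 0.4], [-0.5, -1.1], [-0.2, 0.1], [0.1, 1.7], [0.6, -0.3], [0.3, -0.9], [0.0, -0.4]]
rack seated -2.5mm [ 0.5956  0.0863 -0.0227] 
 [[-0.2, -2.2], [0.5, -0.8], [0.7, 0.8], [-0.8, 2.2], [-1.9, 0.8], [-3.3, 1.6], [-2.7, 2.4], [0.2, 0.9], [0.8, 0.5], [0.6, -1.7], [0.4, -0.5], [-0.5, 1.4], [0.5, -0.4], [0.4, -1.6], [-0.4, -1.2], [-1.1, -0.6], [-0.6, -0.3], [0.7, -0.4], [-0.3, -0.0]]
```

```bash
cat > mv.py <<'E'
from h import *
from scipy.spatial.transform import Rotation as R
s=arm.state()
P=np.array(s['position']);Q=np.array(s['tcp_rot'])
def rot(z,yaw,ref=Q):   # tool z along z, tool y nearest +-(-sin yaw,cos yaw,0)
    z=np.array(z,float);z/=np.linalg.norm(z); y=np.array([-np.sin(yaw),np.cos(yaw),0]); y-=z*(y@z); y/=np.linalg.norm(y)
    if y@ref[:,1]<0:y=-y
    return np.c_[np.cross(y,z),y,z]
def go(p,r):
    print('cm',np.round(Q.T@(np.array(p)-P)*100,2),'deg',np.round(R.from_matrix(Q.T@r).as_rotvec(degrees=True),2))
E
python3 - <<'E'
from mv import *
print(np.round(Q,3).tolist(),P.round(4),s['finger_gap'],arm.tcp_to_tips)
r=rot([0,0,-1],-.193); go([.539,-.237,.26],r)
E
```

```text
[[0.962, 0.273, -0.001], [0.273, -0.962, 0.002], [-0.0, -0.002, -1.0]] [ 0.1843 -0.6488  0.2444] 1.002869727055764 0.014
cm [ 45.37 -29.92  -1.51] deg [-0.1   0.03 26.92]
```

Request:
{"op": "move_arm", "data": {
  "delta_pos": [
    [5,-3.3,-0.2],
    [10,-6.6,-0.4],
    [15,-10,-0.5],
    [20,-13.2,-0.7],
    [25,-16.5,-0.8],
    [30,-19.8,-1],
    [35,-23,-1.2],
    [40,-26.4,-1.4],
    [45.37,-29.9,-1.5],
    [45.37,-29.9,-1.5],
    [45.37,-29.9,-1.5]
  ],
  "angular": [
    [0,0,3],
    [0,0,6],
    [0,0,9],
    [0,0,12],
    [0,0,15],
    [0,0,18],
    [0,0,21],
    [0,0,24],
    [0,0,26.9],
    [0,0,26.9],
    [0,0,26.9]
  ],
  "grip": [1,1,1,1,1,1,1,1,1,1,1]
}}

```text
t: 1.48
position: [0.5389, -0.2378, 0.2598]
tcp_rot: [[0.982, -0.191, -0.001], [-0.191, -0.982, -0.0], [-0.001, 0.0, -1.0]]
force: [-0.4, -0.9, -0.9]
finger_gap: 1.0
grasp_force: 0.0
```

```bash
python3 - <<'E'
from mv import *
c=snap('wrist','w1'); o=c['color'].copy()
print(c['origin'],P)
from fit import C,Rz
p=proj(c,np.c_[C,np.full(4,.138)]@Rz(-.193).T+[.539,-.237,0]); print(p.round(1))
o=cv2.resize(o,(800,600))
cv2.polylines(o,[((p+.5)*800/512).astype(int).reshape(-1,1,2)],True,(0,255,255),1)
cv2.imwrite('pics/w1b.png',o)
r=rot([0,0,-1],-.193); go([.539,-.237,.121],r)
E
```

```text
[ 0.62332084 -0.25371856  0.3888341 ] [ 0.5388501  -0.23775341  0.25978411]
[[219.4 140.2]
 [298.4 140.3]
 [294.4 239.8]
 [223.2 239.7]]
cm [ 0.02 -0.08 13.88] deg [0.03 0.07 0.06]
```

View pics/w1b.png

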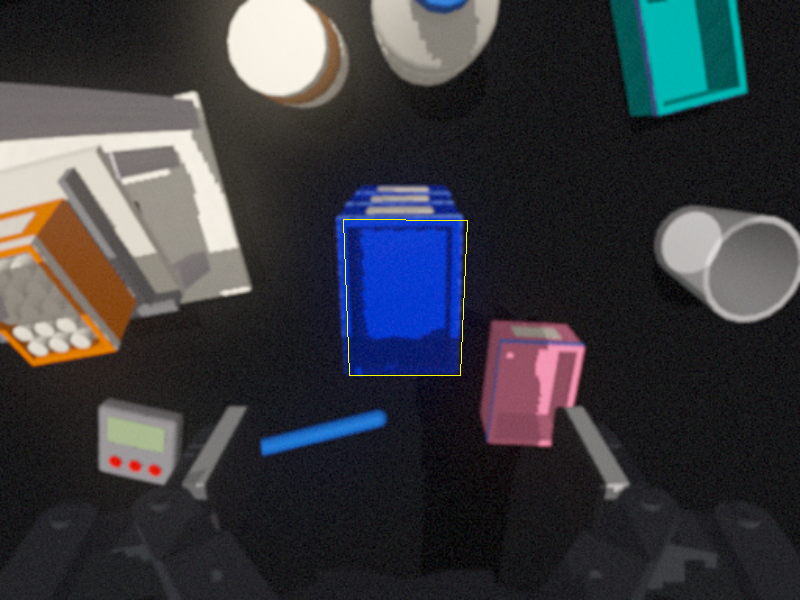

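The wrist picture shows the blue pile centred at (402,295), within 2 mm of the fit (outline 4 px to the left). I descend with a small correction and then close.

Request:
{"op": "move_arm", "data": {
  "delta_pos": [
    [0,-0.15,4],
    [0,-0.15,8],
    [0,-0.15,11],
    [0,-0.15,13],
    [0,-0.15,13.8],
    [0,-0.15,13.8],
    [0,-0.15,13.8],
    [0,-0.15,13.8],
    [0,-0.15,13.8],
    [0,-0.15,13.8],
    [0,-0.15,13.8],
    [0,-0.15,13.8],
    [0,-0.15,13.8]
  ],
  "angular": [
    [0,0,0],
    [0,0,0],
    [0,0,0],
    [0,0,0],
    [0,0,0],
    [0,0,0],
    [0,0,0],
    [0,0,0],
    [0,0,0],
    [0,0,0],
    [0,0,0],
    [0,0,0],
    [0,0,0]
  ],
  "grip": [1,1,1,1,1,1,0.5,0.5,0.5,0.5,0.5,0.5,0.5],
  "squeeze": 25
}}

```text
t: 3.15
position: [0.5403, -0.2367, 0.1236]
tcp_rot: [[0.982, -0.191, 0.002], [-0.191, -0.982, -0.001], [0.002, 0.001, -1.0]]
force: [-1.1, 1.2, 6.6]
finger_gap: 0.699
grasp_force: 27.7
```

Gripped: opening 0.699 is about 59 mm, as expected for the 60 mm width. Lift straight up.

Request:
{"op": "move_arm", "data": {
  "delta_pos": [
    [0,0,-0.8],
    [0,0,-2],
    [0,0,-5],
    [0,0,-9],
    [0,0,-13],
    [0,0,-17],
    [0,0,-20],
    [0,0,-20],
    [0,0,-20],
    [0,0,-20]
  ],
  "angular": [
    [0,0,0],
    [0,0,0],
    [0,0,0],
    [0,0,0],
    [0,0,0],
    [0,0,0],
    [0,0,0],
    [0,0,0],
    [0,0,0],
    [0,0,0]
  ],
  "grip": [0.5,0.5,0.5,0.5,0.5,0.5,0.5,0.5,0.5,0.5]
}}

```text
t: 4.4
position: [0.5387, -0.236, 0.3206]
tcp_rot: [[0.981, -0.191, -0.003], [-0.191, -0.981, 0.001], [-0.003, -0.001, -1.0]]
force: [0.1, 0.3, -1.0]
finger_gap: 0.694
grasp_force: 27.6
```

```bash
cat > tgt.py <<'E'
from mv import *
# bay_1 frame estimate (world)
yaw=-.016; sl=np.radians(25)
Ry=np.array([[np.cos(yaw),-np.sin(yaw),0],[np.sin(yaw),np.cos(yaw),0],[0,0,1]])
RB=Ry@np.array([[np.cos(sl),0,-np.sin(sl)],[0,1,0],[np.sin(sl),0,np.cos(sl)]])
seat=np.array([.592,.0874,.0785])+Ry@[0,.115,0]   # seated box origin
def bay(x,y,z,tcpz=.0356): return seat+RB@[x,y,z+tcpz]
rt=rot(-RB[:,2],yaw)
E
python3 - <<'E'
from tgt import *
print(P,s['force'],s['finger_gap'],bay(0,0,.14),seat)
go(bay(-.02,0,.15),rt)
c=snap('side','s2')
cv2.imwrite('pics/s2b.png',cv2.resize(c['color'],(800,600)))
E
```

```text
[ 0.53869658 -0.23596485  0.32056393] [ 0.13781569  0.25324756 -0.99118886] 0.6936068720349581 [0.51963765 0.20357262 0.23764765] [0.59383992 0.20238528 0.0785    ]
cm [-12.46 -42.38   8.29] deg [ 2.16 25.12 -9.97]
```

View pics/s2b.png

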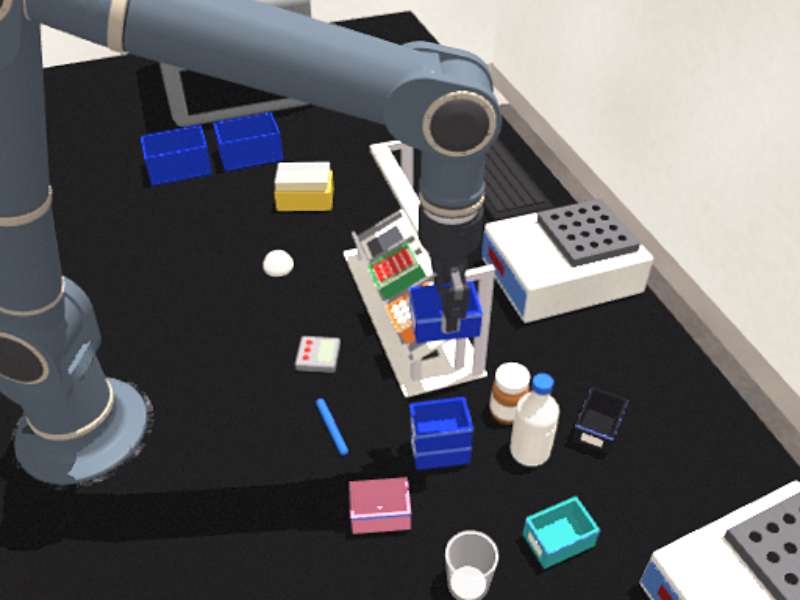

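The box is off the pile, now at (445,310) in the gripper; the two lower boxes stand still at (440,432). Traverse to above bay_1, tilt, then come lower.

Request:
{"op": "move_arm", "data": {
  "delta_pos": [
    [-2,-4,0],
    [-4,-8,0],
    [-6,-12,0],
    [-8,-16,0],
    [-10,-20,0],
    [-11,-24,0],
    [-12.5,-28,0],
    [-12.5,-32,0],
    [-12.5,-36,0],
    [-12.5,-40,1],
    [-12.5,-42.4,3],
    [-12.5,-42.4,5],
    [-12.5,-42.4,7],
    [-12.5,-42.4,8.3],
    [-12.5,-42.4,8.3],
    [-12.5,-42.4,8.3],
    [-12.5,-42.4,8.3],
    [-12.5,-42.4,8.3]
  ],
  "angular": [
    [0,0,0],
    [0.2,2.5,-1],
    [0.4,5,-2],
    [0.6,7.5,-3],
    [0.9,10,-4],
    [1.1,12.5,-5],
    [1.3,15,-6],
    [1.5,17.5,-7],
    [1.7,20,-8],
    [2,22.5,-9],
    [2.2,25.1,-10],
    [2.2,25.1,-10],
    [2.2,25.1,-10],
    [2.2,25.1,-10],
    [2.2,25.1,-10],
    [2.2,25.1,-10],
    [2.2,25.1,-10],
    [2.2,25.1,-10]
  ],
  "grip": [0.5,0.5,0.5,0.5,0.5,0.5,0.5,0.5,0.5,0.5,0.5,0.5,0.5,0.5,0.5,0.5,0.5,0.5]
}}

```text
t: 6.7
position: [0.4983, 0.2039, 0.2399]
tcp_rot: [[0.905, -0.016, 0.426], [-0.014, -1.0, -0.007], [0.426, 0.0, -0.905]]
force: [-0.4, -0.3, -0.4]
finger_gap: 0.697
grasp_force: 27.5
```

```bash
python3 - <<'E'
from tgt import *
print(P,s['force'])
go(bay(.003,0,.06),rt);go(bay(.003,0,.002),rt)
c=snap('wrist','w3');d=snap('side','s3')
x=cv2.resize(c['color'],(440,330));y=cv2.resize(d['color'][100:240,180:300],(360,420))
o=np.zeros((420,800,3),np.uint8);o[:330,:440]=x;o[:,440:]=y
cv2.imwrite('pics/m3.png',o)
E
```

```text
[0.49826929 0.20394485 0.2399313 ] [-0.44014292 -0.30279496 -0.37548025]
cm [2.1  0.   9.12] deg [ 0.   -0.23  0.03]
cm [ 2.08  0.   14.92] deg [ 0.   -0.23  0.03]
```

View pics/m3.png

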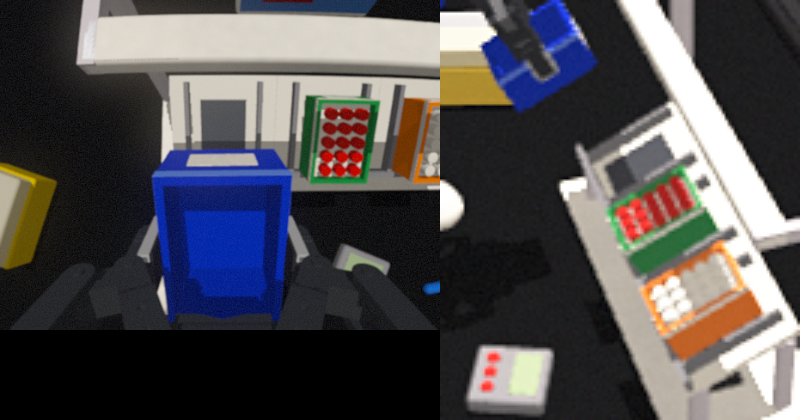

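The picture shows bay_1's rails at (187,110) and (261,110), with the box at about (222,180), nearly lined up. I'll check the lateral offset numerically.

```bash
python3 - <<'E'
from tgt import *
c=load('w3');g=cv2.cvtColor(c['color'],cv2.COLOR_BGR2GRAY).astype(int);b=c['color'].astype(int)
for y in(-.041,-.036,.036,.041):
    print(y,proj(c,[seat+RB@[x+.0025,y,.014] for x in(.02,.04,.058)]).round(1).tolist())
for y in(.030,-.030):print('green rim',proj(c,[seat+RB@[x,-.115+y,.05] for x in(-.042,.042)]).round(1).tolist())
for r in(110,128,140):print(r,[(u,g[r,u]) for u in list(range(208,226))+list(range(296,312))])
print('box rim expect',proj(c,[P+Q@[sx*.042,sy*.03,.0356-.05] for sx in(1,-1) for sy in(1,-1)]).round(1).tolist())
for r in(215,250):print(r,[(u,b[r,u].tolist()) for u in list(range(176,192,1))+list(range(328,344,1))])
E
```

```text
-0.041 [[305.0, 133.1], [305.9, 110.6], [306.6, 89.8]]
-0.036 [[299.5, 133.0], [300.2, 110.6], [301.0, 89.7]]
0.036 [[220.1, 133.0], [219.3, 110.5], [218.7, 89.7]]
0.041 [[214.6, 133.0], [213.7, 110.6], [213.0, 89.7]]
green rim [[357.4, 214.0], [367.0, 115.8]]
green rim [[423.8, 213.8], [439.2, 117.3]]
110 [(208, np.int64(202)), (209, np.int64(204)), (210, np.int64(204)), (211, np.int64(205)), (212, np.int64(201)), (213, np.int64(178)), (214, np.int64(146)), (215, np.int64(129)), (216, np.int64(132)), (217, np.int64(128)), (218, np.int64(120)), (219, np.int64(97)), (220, np.int64(103)), (221, np.int64(154)), (222, np.int64(196)), (223, np.int64(203)), (224, np.int64(204)), (225, np.int64(204)), (296, np.int64(206)), (297, np.int64(202)), (298, np.int64(172)), (299, np.int64(126)), (300, np.int64(111)), (301, np.int64(125)), (302, np.int64(128)), (303, np.int64(130)), (304, np.int64(133)), (305, np.int64(151)), (306, np.int64(186)), (307, np.int64(202)), (308, np.int64(206)), (309, np.int64(204)), (310, np.int64(206)), (311, np.int64(205))]
128 [(208, np.int64(204)), (209, np.int64(20
[... 2246 characters left out ...]
6, 130])]
250 [(176, [26, 20, 16]), (177, [27, 24, 13]), (178, [35, 15, 21]), (179, [50, 46, 42]), (180, [85, 58, 55]), (181, [128, 69, 60]), (182, [157, 63, 47]), (183, [172, 49, 29]), (184, [169, 38, 0]), (185, [172, 40, 7]), (186, [169, 38, 18]), (187, [170, 47, 5]), (188, [172, 47, 17]), (189, [172, 47, 17]), (190, [171, 46, 19]), (191, [167, 46, 22]), (328, [172, 40, 12]), (329, [172, 40, 10]), (330, [171, 41, 1]), (331, [174, 46, 4]), (332, [169, 37, 2]), (333, [171, 43, 6]), (334, [174, 50, 18]), (335, [166, 51, 27]), (336, [143, 66, 55]), (337, [107, 71, 67]), (338, [66, 59, 60]), (339, [46, 45, 46]), (340, [29, 28, 24]), (341, [23, 23, 19]), (342, [28, 18, 18]), (343, [34, 24, 18])]
```

The rails match the prediction to 0.5 px, and the box sits about 1 mm to the left in the fingers, so I correct by +0.1 cm in y. Lower to 6 cm above, then down.

Request:
{"op": "move_arm", "data": {
  "delta_pos": [
    [1,0.1,2],
    [2.3,0.1,4],
    [2.3,0.1,6.5],
    [2.3,0.1,9],
    [2.3,0.1,11],
    [2.3,0.1,12.5],
    [2.3,0.1,13.5],
    [2.3,0.1,14],
    [2.3,0.1,14.3],
    [2.3,0.1,14.3],
    [2.3,0.1,14.3]
  ],
  "angular": [
    [0,0,0],
    [0,-0.2,0],
    [0,-0.2,0],
    [0,-0.2,0],
    [0,-0.2,0],
    [0,-0.2,0],
    [0,-0.2,0],
    [0,-0.2,0],
    [0,-0.2,0],
    [0,-0.2,0],
    [0,-0.2,0]
  ],
  "grip": [0.5,0.5,0.5,0.5,0.5,0.5,0.5,0.5,0.5,0.5,0.5]
}}

```text
t: 8.18
position: [0.5797, 0.2016, 0.1201]
tcp_rot: [[0.906, -0.015, 0.423], [-0.014, -1.0, -0.007], [0.423, 0.0, -0.906]]
force: [-0.2, -0.1, -0.1]
finger_gap: 0.7
grasp_force: 27.6
```

```bash
python3 - <<'E'
from tgt import *
print((RB.T@(P-seat)).round(4), s['force'])
c=snap('wrist','w4');d=snap('side','s4')
x=cv2.resize(c['color'],(400,300));y=cv2.resize(d['color'][120:220,210:290],(400,500),interpolation=cv2.INTER_CUBIC)
o=np.zeros((500,800,3),np.uint8);o[:300,:400]=x;o[:,400:]=y
cv2.imwrite('pics/m4.png',o)
E
```

```text
[ 0.0048 -0.001   0.0437] [-0.20061701 -0.10076263 -0.12596414]
```

View pics/m4.png

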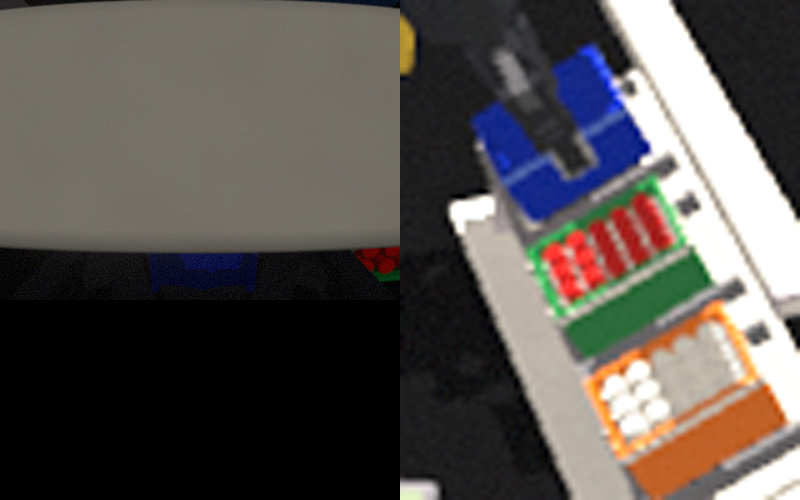

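The box is hovering about 8 mm above the bay floor between the rails, with no contact. Lower it the last bit.

Request:
{"op": "move_arm", "data": {
  "delta_pos": [
    [0,0,0.2],
    [0,0,0.4],
    [0,0,0.6],
    [0,0,0.75],
    [0,0,0.8],
    [0,0,0.8]
  ],
  "angular": [
    [0,0,0],
    [0,0,0],
    [0,0,0],
    [0,0,0],
    [0,0,0],
    [0,0,0]
  ],
  "grip": [0.5,0.5,0.5,0.5,0.5,0.5]
}}

```text
t: 9.02
position: [0.5824, 0.2017, 0.1135]
tcp_rot: [[0.906, -0.015, 0.422], [-0.013, -1.0, -0.007], [0.422, 0.001, -0.906]]
force: [-9.1, -0.5, 12.6]
finger_gap: 0.699
grasp_force: 28.3
```

It's on the floor: about 15 N along the normal. Ease off a little and slide downhill to the stop.

Request:
{"op": "move_arm", "data": {
  "delta_pos": [
    [-0.1,0,-0.1],
    [-0.25,0,-0.1],
    [-0.4,0,-0.1],
    [-0.55,0,-0.1],
    [-0.55,0,-0.1]
  ],
  "angular": [
    [0,0,0],
    [0,0,0],
    [0,0,0],
    [0,0,0],
    [0,0,0]
  ],
  "grip": [0.5,0.5,0.5,0.5,0.5]
}}

```text
t: 9.65
position: [0.5784, 0.2021, 0.1118]
tcp_rot: [[0.906, -0.015, 0.424], [-0.014, -1.0, -0.006], [0.424, -0.0, -0.906]]
force: [0.0, -0.3, 5.5]
finger_gap: 0.699
grasp_force: 27.8
```

```bash
python3 - <<'E'
from tgt import *
print((RB.T@(P-seat)).round(4),(RB.T@s['force']).round(1), s['grasp_force'])
E
```

```text
[ 0.0001 -0.0005  0.0367] [ 2.4 -0.3  4.9] 27.795046269893646
```

Request:
{"op": "move_arm", "data": {
  "delta_pos": [
    [-0.15,0,0],
    [-0.3,0,0],
    [-0.3,0,0]
  ],
  "angular": [
    [0,0,0],
    [0,0,0],
    [0,0,0]
  ],
  "grip": [0.5,0.5,0.5]
}}

```text
t: 10.02
position: [0.5776, 0.202, 0.1116]
tcp_rot: [[0.904, -0.016, 0.427], [-0.015, -1.0, -0.005], [0.427, -0.002, -0.904]]
force: [4.9, -0.9, 4.8]
finger_gap: 0.698
grasp_force: 27.4
```

```bash
python3 - <<'E'
from tgt import *
print((RB.T@(P-seat)).round(4),(RB.T@s['force']).round(1), s['grasp_force'])
E
```

```text
[-0.0007 -0.0006  0.0368] [ 6.5 -0.8  2.2] 27.394906282424927
```

The box is against the front stop (6.5 N, no further travel). Relax slightly, open, and retreat along the tool axis.

Request:
{"op": "move_arm", "data": {
  "delta_pos": [
    [0.2,0,0],
    [0.2,0,0],
    [0.2,0,0],
    [0.2,0,0],
    [0.2,0,0],
    [0.2,0,0],
    [0.2,0,0],
    [0.2,0,0]
  ],
  "angular": [
    [0,0,0],
    [0,0,0],
    [0,0,0],
    [0,0,0],
    [0,0,0],
    [0,0,0],
    [0,0,0],
    [0,0,0]
  ],
  "grip": [0.7,0.75,0.9,1,1,1,1,1]
}}

```text
t: 11.02
position: [0.5767, 0.2016, 0.1106]
tcp_rot: [[0.906, -0.015, 0.422], [-0.014, -1.0, -0.007], [0.422, 0.001, -0.907]]
force: [0.3, 0.3, 0.9]
finger_gap: 1.001
grasp_force: 0.0
```

Request:
{"op": "move_arm", "data": {
  "delta_pos": [
    [0,0,-1],
    [0,0,-2.5],
    [-0.5,0,-5],
    [-1,0,-8],
    [-2,0,-12],
    [-2,0,-15],
    [-2,0,-18],
    [-2,0,-18],
    [-2,0,-18]
  ],
  "angular": [
    [0,0,0],
    [0,0,0],
    [0,0,0],
    [0,0,0],
    [0,0,0],
    [0,0,0],
    [0,0,0],
    [0,0,0],
    [0,0,0]
  ],
  "grip": [1,1,1,1,1,1,1,1,1]
}}

```text
t: 12.15
position: [0.4822, 0.2027, 0.2653]
tcp_rot: [[0.906, -0.016, 0.422], [-0.014, -1.0, -0.007], [0.422, 0.001, -0.907]]
force: [-0.6, -0.2, -0.4]
finger_gap: 1.0
grasp_force: 0.0
```

```bash
python3 - <<'E'
from tgt import *
print(s['force'],s['t'])
c=snap('wrist','w5');d=snap('side','s5')
p=proj(c,[seat+RB@[x,y,.05] for x,y in((.042,.03),(.042,-.03),(-.042,-.03),(-.042,.03))])
x=c['color'].copy();x=cv2.resize(x,(400,300));cv2.polylines(x,[((p+.5)*400/512).astype(int).reshape(-1,1,2)],True,(0,255,255),1)
y=cv2.resize(d['color'][120:220,210:290],(400,500),interpolation=cv2.INTER_CUBIC)
o=np.zeros((500,800,3),np.uint8);o[:300,:400]=x;o[:,400:]=y
cv2.imwrite('pics/m5.png',o)
E
```

```text
[-0.59306911 -0.17940321 -0.44451254] 12.15
```

View pics/m5.png

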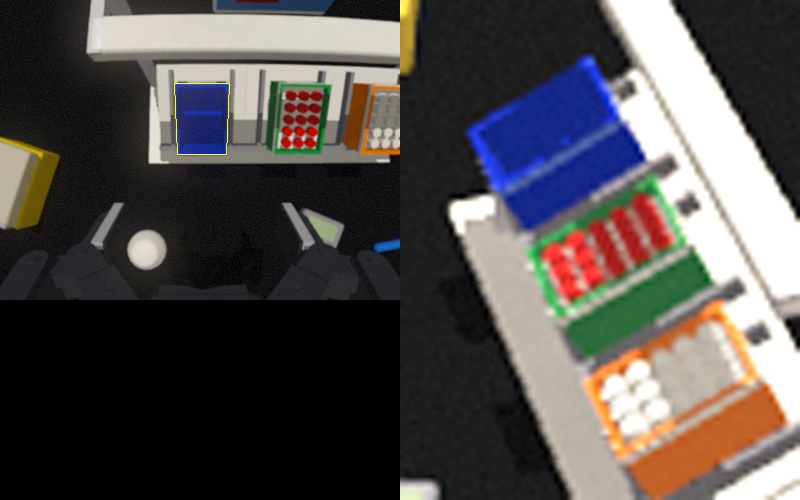

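The box at (202,118) matches the predicted seated outline and sits level with the green and orange boxes, flat between the rails. The gripper is clear, so I hand in.

```bash
python3 -c "
from workcell import arm;print(arm.close_job())"
```

```text
the job is handed in; nothing more can be done
None
```

I put the top blue box in the free left bay (bay_1), flat between the rails and against the front stop, saw nothing else disturbed, and handed the job in at about 12 s; no verdict came back.

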